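# Wind the reading stage to its stop and hold a slide carrier flush on its sloped face

### The job

Wind the handwheel of the reading station clockwise until its carriage touches the red stop. Then pick up the slide carrier with the blue grip, tilt it to match the sloped sprung face on the carriage, and press it flush and centred in the yellow outline, its long side along the outline's long side, so that the face gives to about half of its spring travel. Finish while still holding it there, and leave the orange carrier, the bottle and the tip box alone.

Things in the scene. Friction and masses are not known exactly. Their poses are not given: they have to be found in the camera images.
- wheel_center (a point): centre of the upper face of the black handwheel (96 mm across, level, 10 mm thick, its upper face 70 mm above the bench), on its vertical axis. The wheel lies on a gearbox at one end of the white station base; its axes turn with the wheel. Winding takes 3 to 4 N at the crank handle
- crank_center (a point): centre of the upright aluminium crank handle on the wheel, a round sleeve 16 mm across and 36 mm tall (from 72 to 108 mm above the bench) that spins freely on its pin, 36 mm from the wheel's axis. It can be gripped from above and led round the wheel with the hand's heading unchanged
- wheel (a joint): angle of the handwheel in rad, grows clockwise seen from above; the carriage meets the stop at 10.2; starts 0.55 to 1.3 turns short of it. It stays where it is left
- carriage (a joint): travel of the carriage in m towards the wheel and the red stop, 16 mm per turn of the wheel; 0.026 when it touches the stop. Pushing on the carriage does not turn the wheel
- face_center (a point): centre of the upper surface of the sloped black face plate, about 112 mm above the bench. z points out of the face (up, leaning towards its low edge), x up the slope, away from the robot, y level, across the slope, away from the wheel. The slope differs each time, 0.25 to 0.6 rad, in a stiff cradle that light pushes do not move. Yellow outline centred here, 88 (x) by 48 (y) mm inside
- face (a joint): how far the sprung face plate is pushed in, in m, along its own -z; 0 when free, 0.007 at the end of its travel. Spring 1.5 N per mm after a first 1 N or so, so half-way takes about 6 N
- blue_grip (a point): centre of the blue grip post of the slide carrier to be held: a block 22 mm (x) by 16 mm (y) by 40 mm tall standing on a white plate 76 mm (x) by 36 mm (y) by 6 mm thick. This point is 26 mm above the plate's underside, the post's top 46 mm above it. x lies along the plate, z up. Lies flat on the bench, 40 to 90 g
- blue_foot (a point): centre of the underside of the blue carrier's plate, same axes
- orange_grip (a point): the same point of the other carrier, alike but with an orange grip: to be left alone
- carrier_blue: the carrier with the blue grip; origin at the centre of its underside, axes as blue_grip
- reagent: amber bottle 56 mm across, 100 mm tall, origin at the centre of its underside: to be left alone
- tipbox: low pipette-tip box with a grey top full of black holes, 85 x 120 x 40 mm, origin at the centre of its underside: to be left alone
- station: the reading station with all it carries; white base 160 (x) by 330 (y) by 20 mm, origin under the face plate's place at the stop, wheel axis 160 mm along its -y, x away from the robot. The sprung face plate is 104 (x) by 82 (y) by 8 mm; the grey cheeks beside it, 108 mm apart outside, are lower than its middle
Things that resemble listed ones, but are neither listed nor needed, are in the scene too. Leave any purple look-alike of the carrier_blue alone.

How it is judged:
On the way, in this order (a step that is already met when the one before it is completed fails the run):
1. the carriage is wound to the stop (value of joint carriage above 0.0245 m), for 0.2 s.
2. the blue carrier is lifted off the bench in the fingers (height (world z) of blue_grip above 0.07 m and contact force between the fingers and carrier_blue above 1 N), for 0.2 s.
At the end, for the whole second after the job is handed in: Carriage within 1.5 mm of the stop; the blue carrier, still gripped, lies on the face parallel within 0.05 rad, touching within 2 mm, centred within 7 mm each way, turned within 0.13 rad of the outline (either way round), pressing over 1.5 N, face pushed in 1.2 to 6 mm, all still (value of joint carriage above 0.0245 m and angle between the z axis of blue_foot and the z axis of face_center, either way round below 0.05 rad and angle between the x axis of blue_foot and the x axis of face_center, either way round below 0.13 rad and z of blue_foot in the frame of face_center between -0.002 and 0.002 m and x of blue_foot in the frame of face_center between -0.007 and 0.007 m and y of blue_foot in the frame of face_center between -0.007 and 0.007 m and contact force between carrier_blue and station above 1.5 N and value of joint face between 0.0012 and 0.006 m and contact force between the fingers and carrier_blue above 1 N and linear speed of carrier_blue below 0.02 m/s); the arm keeps its last pose, push and grip.
It fails at once if the orange carrier is disturbed (distance of orange_grip from where it was at the start of the episode above 0.02 m).
It fails at once if the bottle is disturbed (distance of reagent from where it was at the start of the episode above 0.02 m).
It fails at once if the tip box is disturbed (distance of tipbox from where it was at the start of the episode above 0.02 m).
It also fails if it takes over 59 s, if anything falls off the work surface, if the arm or the gripper's body presses on something with over 40 N, if the wrist force passes 120 N, or if a joint passes its speed limit or range.

### The arm

A 6-joint arm with a two-finger parallel gripper is mounted at the origin on the work surface. World frame = base frame: x ahead of the robot, y to its left, z up, the work surface at z = 0. Lengths are in m, angles in rad, forces in N, time in s.
With the tool pointing down it reaches from about 0.25 to 0.775 m from the base axis. Payload 4 kg.
Tool frame: the origin (TCP) lies on the centre line of the jaws, within the pads' length; the fingertips stand 19 mm ahead of it and the grasp point (between the pads) is the TCP; z points along the fingers, y is the direction in which the jaws open and shut (so a half turn about z gives the same grasp; the last joint's range is limited). The gripper opens to 94 mm and grips with 3 to 60 N. Pads are 16 mm wide; open, the fingers measure 119 mm over their backs; the gripper's body (75 mm by 177 mm) begins 78 mm behind the grasp point.
Start: joints at [-1.393, 0.087, 1.371, -0, 1.684, -0.103], TCP at [0.152, -0.528, 0.225] pointing down, gripper open.
Joint ranges: [-3.1, 3.1], [-0.76, 2.03], [0.27, 2.55], [-1.08, 4.22], [0.17, 2.65], [-2.57, 2.57]. Speed limits (rad/s): [2.79, 2.79, 3.14, 3.14, 3.14, 3.14].

### API

Orientations are given as a unit quaternion [w, x, y, z].
In Python, from workcell import env gives the robot as it stands. The module is installed in compiled form; this text tells all that it offers. Calls block until the motion is done:
- env.goto(position, orientation): joint-space move of the TCP to a pose.
- env.move_straight(position, rot=None, max_speed=0.15): straight line of the TCP; rot=None keeps the orientation; max_speed is the mean speed in m/s.
- env.move_joints(angles): joint-space move.
- env.set_gripper(opening, effort=None): opening from 0.0 (shut) to 1.0 (fully open); effort is the grip in N (None keeps the last); returns when the fingers have stopped.
- env.wait(seconds).
- env.ik(position, orientation): joint angles nearest the present ones, or None.
- env.snapshot(name): name is "scene" or "top"; returns the picture (480x640x3 uint8, red, green, blue); there is no depth.
- env.get_calibration(name): a dict with "vfov" (degrees; the focal length in pixels is half the picture's height over the tangent of half this angle, whatever the lens; pixels are square), "cx", "cy" (the principal point, pixels), "extrinsics" (4x4, takes a point from camera to world coordinates). Camera axes: x right, y down, z forward; pixel columns grow to the right and rows downward; lengths in m; the calibration is good to about 2 mm. A picture is of the moment at which its call begins. get_calibration takes no time and is no camera call.
A pose or a line that the arm cannot do raises env.IKError and nothing moves.
- env.hand_in(): hands the job in, once; it reports no verdict.
Readings, each from a call of its own:
- env.read_time(): time.
- env.read_qpos(): joint angles.
- env.read_dq(): joint speeds.
- env.read_effort(): joint torques, N m.
- env.read_ee_pos(): TCP position.
- env.read_orientation(): TCP orientation.
- env.read_wrist_force(): force on the tool from outside, world axes, zero at the start.
- env.read_ft_torque(): the same for the moment, N m.
- env.read_finger_gap(): opening from 0.0 (shut) to 1.0 (fully open).
Only numpy, scipy, OpenCV 4.12 (cv2) and the standard library are available. Lean on these libraries where they do the work, as an engineer would, in place of code of your own. Each camera call takes 0.05 s, during which the arm holds its last target.

## Working session

There is one attempt and no reset: what is moved stays moved. The work goes in short steps, each a Python script; the robot and the scene stay as the last script left them, time stands still between calls to the robot, and variables do not carry over. Pictures are saved under pics/ and viewed, and the job is handed in when it is done.

```bash
mkdir -p pics; ls; python3 - <<'E'
from workcell import env
import cv2,numpy as np
np.set_printoptions(precision=4,suppress=True)
for n in("scene","top"):
    im=env.snapshot(n); cv2.imwrite(f"pics/{n}0.png",im[:,:,::-1]); print(env.get_calibration(n))
print(env.read_time(),env.read_orientation(),env.read_ee_pos())
E
```

```text
pics
{'vfov': 54.513464623535135, 'cx': 322.2170442471058, 'cy': 237.01891630023903, 'extrinsics': array([[ 0.7764,  0.5203, -0.3556,  0.9908],
       [ 0.63  , -0.6269,  0.4583, -0.5614],
       [ 0.0155, -0.5799, -0.8145,  1.0344],
       [ 0.    ,  0.    ,  0.    ,  1.    ]])}
{'vfov': 49.487340196914616, 'cx': 319.87485034588985, 'cy': 236.64510000143866, 'extrinsics': array([[-0.0192, -0.9904,  0.1367,  0.4357],
       [-0.9997,  0.017 , -0.0172, -0.0398],
       [ 0.0147, -0.137 , -0.9905,  1.3834],
       [ 0.    ,  0.    ,  0.    ,  1.    ]])}
0.1 [-0.001   0.9902  0.1399 -0.    ] [ 0.1523 -0.528   0.2234]
```

View pics/scene0.png

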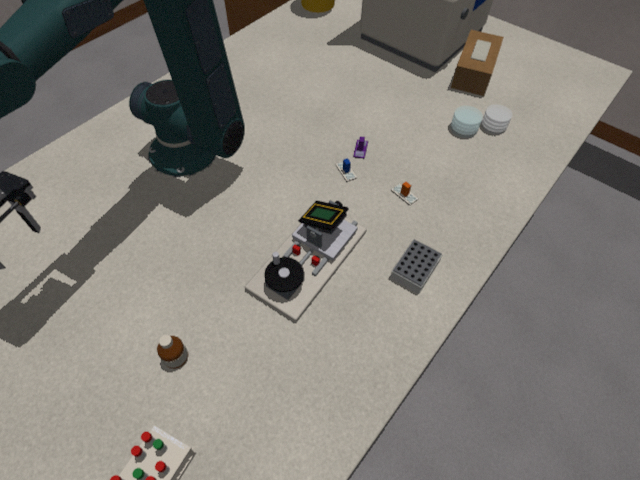

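View pics/top0.png

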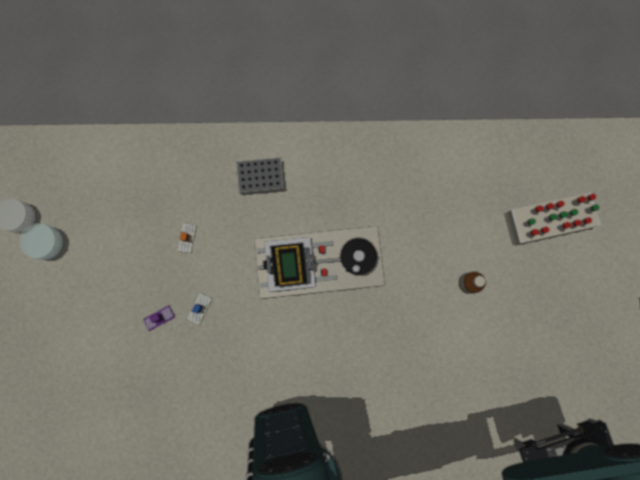

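```bash
python3 - <<'E'
import cv2,numpy as np
t=cv2.imread("pics/top0.png");s=cv2.imread("pics/scene0.png")
cv2.imwrite("pics/c1.png",cv2.resize(t[210:310,240:400],None,fx=5,fy=5,interpolation=cv2.INTER_CUBIC))
cv2.imwrite("pics/c2.png",cv2.resize(t[210:340,130:230],None,fx=4.5,fy=4.5,interpolation=cv2.INTER_CUBIC))
cv2.imwrite("pics/c3.png",cv2.resize(s[190:320,240:375],None,fx=4.5,fy=4.5,interpolation=cv2.INTER_CUBIC))
cv2.imwrite("pics/c4.png",cv2.resize(s[120:220,320:430],None,fx=5,fy=5,interpolation=cv2.INTER_CUBIC))
E
```

```text
(no output)
```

View pics/c1.png

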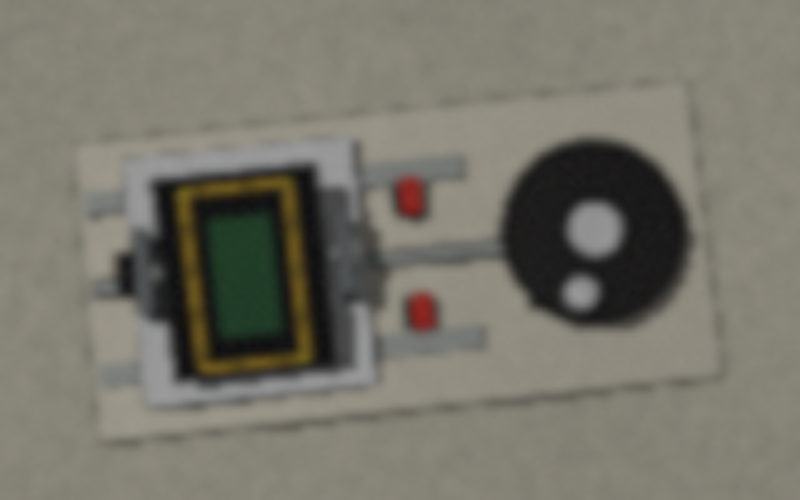

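View pics/c2.png

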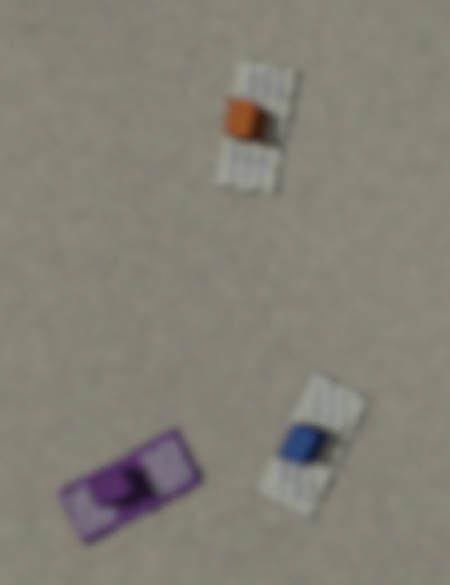

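View pics/c3.png

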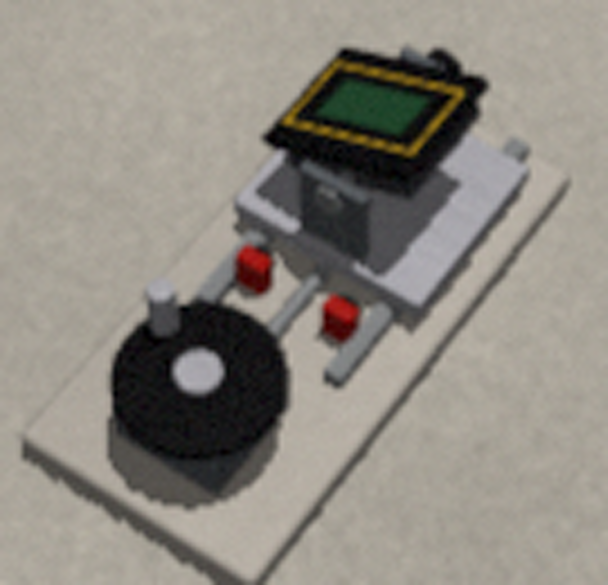

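View pics/c4.png

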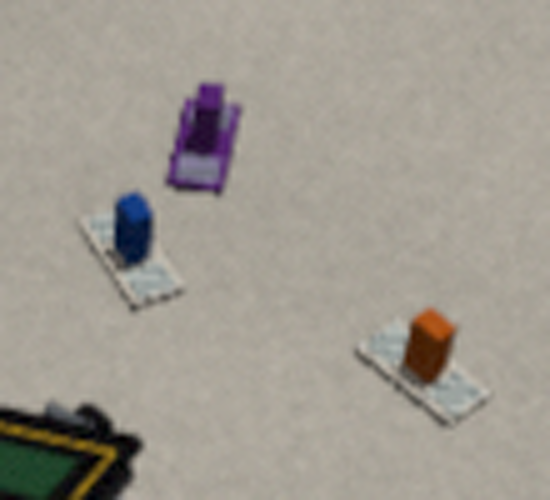

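```bash
cat > h.py <<'E'
import cv2,numpy as np
from workcell import env
np.set_printoptions(precision=4,suppress=True)
C={n:env.get_calibration(n) for n in("scene","top")}
def K(n):
    c=C[n];f=240/np.tan(np.radians(c["vfov"])/2);return f,c["cx"],c["cy"]
def ray(n,p):
    f,cx,cy=K(n);T=C[n]["extrinsics"];d=T[:3,:3]@np.array([(p[0]-cx)/f,(p[1]-cy)/f,1.]);return T[:3,3],d/np.linalg.norm(d)
def onz(n,p,z):
    o,d=ray(n,p);return o+d*(z-o[2])/d[2]
def tri(ps,pt):
    o1,d1=ray("scene",ps);o2,d2=ray("top",pt)
    A=np.stack([d1,-d2],1);s=np.linalg.lstsq(A,o2-o1,rcond=None)[0]
    a=o1+s[0]*d1;b=o2+s[1]*d2;return (a+b)/2,np.linalg.norm(a-b)
def proj(n,X):
    f,cx,cy=K(n);T=C[n]["extrinsics"];q=T[:3,:3].T@(np.asarray(X)-T[:3,3]);return q[:2]/q[2]*f+[cx,cy]
E
python3 - <<'E'
from h import *
t=cv2.imread("pics/top0.png");s=cv2.imread("pics/scene0.png")
# bench edge straightness
g=cv2.GaussianBlur(cv2.cvtColor(t,cv2.COLOR_BGR2GRAY),(5,5),0).astype(float)
xs=np.arange(20,630,30);ys=[]
for x in xs:
    d=np.diff(g[90:150,x]);i=d.argmax();
    w=np.clip(d[i-3:i+4],0,None);ys.append(90.5+(w*np.arange(i-3,i+4)).sum()/w.sum())
ys=np.array(ys);p=np.polyfit(xs,ys,1);print("edge resid",ys-np.polyval(p,xs))
print("edge world",onz("top",(20,ys[0]),0),onz("top",(620,ys[-1]),0))
# wheel
for n,im,(x0,y0,x1,y1) in(("top",t,(335,230,385,285)),("scene",s,(255,245,310,310))):
    pass
q=lambda x,y:(240+x/5,210+y/5)
print("base");P=[onz("top",q(*a),.02) for a in((78,147),(685,85),(722,375),(100,440))]
for i in range(4):print(P[i],np.linalg.norm(P[i]-P[i-1]))
r=lambda x,y:(240+x/4.5,190+y/4.5)
for nm,a,b in(("hub",(595,229),(198,372)),("cranktop",(581,293),(161,293)),
 ):
    print(nm,tri(r(*b),q(*a)),onz("top",q(*a),.108 if nm!="hub" else .07),onz("scene",r(*b),.108 if nm!="hub" else .07))
E
```

```text
edge resid [ 0.0096 -0.1028 -0.0317  0.0295  0.0527  0.1683  0.3019 -0.1224 -0.3455
  0.07   -0.3244  0.0365  0.1049  0.0222 -0.0188  0.0861  0.0406  0.1714
  0.1149 -0.0983 -0.1647]
edge world [0.9498 0.7519 0.    ] [ 0.9488 -0.909  -0.    ]
base
[0.6194 0.1061 0.02  ] 0.15410923391673037
[ 0.6471 -0.2156  0.02  ] 0.3229200257483744
[ 0.4933 -0.2297  0.02  ] 0.15439173123229646
[0.4657 0.0951 0.02  ] 0.3259798528642728
hub (array([ 0.5662, -0.1605,  0.0723]), np.float64(0.0006056498913326891)) [ 0.5662 -0.1609  0.07  ] [ 0.5654 -0.1593  0.07  ]
cranktop (array([ 0.5318, -0.1495,  0.1029]), np.float64(0.0012960125479178992)) [ 0.531  -0.1496  0.108 ] [ 0.5348 -0.1514  0.108 ]
```

```bash
cat >> h.py <<'E'
def yquad(im,x0,y0,x1,y1,U=8,dbg=None):
    """corners of yellow outline centreline (avg of outer & inner contour quads)"""
    c=cv2.resize(im[y0:y1,x0:x1],None,fx=U,fy=U,interpolation=cv2.INTER_CUBIC).astype(float)
    y=(np.minimum(c[...,2],c[...,1])-c[...,0])   # min(R,G)-B
    y=np.where(c[...,2]>c[...,1]*1.1,y,0)
    m=((y>0.45*np.percentile(y,99))*255).astype(np.uint8)
    m=cv2.morphologyEx(m,cv2.MORPH_CLOSE,np.ones((9,9)))
    cs,hi=cv2.findContours(m,cv2.RETR_CCOMP,cv2.CHAIN_APPROX_NONE)
    if dbg:cv2.imwrite(dbg,m)
    o=max(range(len(cs)),key=lambda i:cv2.contourArea(cs[i]) if hi[0][i][3]<0 else 0)
    ch=[i for i in range(len(cs)) if hi[0][i][3]==o]
    res=[cs[o]]+([cs[max(ch,key=lambda i:cv2.contourArea(cs[i]))]] if ch else [])
    return [quad(r)/U+[x0,y0]+(.5/U-.5) for r in res]
def quad(cnt):
    """fit 4 lines to contour -> ordered corners"""
    h=cv2.convexHull(cnt);L=cv2.arcLength(h,True)
    for e in np.linspace(.02,.15,40):
        a=cv2.approxPolyDP(h,e*L,True)
        if len(a)==4:break
    a=a[:,0].astype(float);p=cnt[:,0].astype(float);ls=[]
    for i in range(4):
        A,B=a[i],a[(i+1)%4];d=B-A;l=np.linalg.norm(d);d/=l;n=np.array([-d[1],d[0]])
        t=(p-A)@d/l;s=abs((p-A)@n)
        q=p[(t>.15)&(t<.85)&(s<.1*l)]
        v=cv2.fitLine(q.astype(np.float32),cv2.DIST_HUBER,0,.01,.01).ravel();ls.append(v)
    out=[]
    for i in range(4):
        u,v=ls[i-1],ls[i];M=np.array([u[:2],-v[:2]]).T
        k=np.linalg.solve(M,v[2:]-u[2:]);out.append(u[2:]+k[0]*u[:2])
    return np.array(out)
def facefit(S,T):
    """S,T 4x2 corners in either order; match & triangulate, return centre, R"""
    best=None
    for r in range(4):
        for f in(1,-1):
            Q=np.roll(T[::f],r,0);X=[tri(a,b) for a,b in zip(S,Q)];e=sum(x[1] for x in X)
            if best is None or e<best[0]:best=(e,np.array([x[0] for x in X]),[x[1] for x in X])
    return best
E
python3 - <<'E'
from h import *
t=cv2.imread("pics/top0.png");s=cv2.imread("pics/scene0.png")
a=yquad(s,295,195,355,240,dbg="pics/ms.png");b=yquad(t,265,235,315,295,dbg="pics/mt.png")
for k in range(min(len(a),len(b))):
    print(a[k].round(2).tolist(),b[k].round(2).tolist())
    e,X,r=facefit(a[k],b[k]);print(X,r,X.mean(0))
    print([np.linalg.norm(X[i]-X[i-1]) for i in range(4)])
    u,w,v=np.linalg.svd(X-X.mean(0));print("n",v[2],w)
E
```

```text
[[301.38, 217.05], [314.21, 202.66], [344.01, 209.32], [331.28, 224.46]] [[298.4, 244.31], [302.51, 282.12], [278.65, 284.88], [274.32, 246.86]]
[[ 0.5006 -0.0176  0.0946]
 [ 0.4948  0.0412  0.0932]
 [ 0.585   0.0486  0.1301]
 [ 0.5902 -0.0096  0.1312]] [np.float64(0.0011843930260770931), np.float64(0.00171285792211729), np.float64(0.0017002970001701668), np.float64(0.0012011107811097097)] [0.5427 0.0157 0.1123]
[np.float64(0.097117983133508), np.float64(0.059068672710127494), np.float64(0.09772854594916495), np.float64(0.058411770165473234)]
n [ 0.3768  0.0152 -0.9262] [0.0974 0.0587 0.0001]
[[304.57, 215.8], [314.66, 204.72], [340.31, 210.58], [330.77, 222.28]] [[295.6, 247.54], [298.96, 279.91], [281.63, 281.67], [277.78, 249.39]]
[[ 0.5056 -0.0095  0.0961]
 [ 0.5024  0.0336  0.0977]
 [ 0.5792  0.0406  0.1279]
 [ 0.5831 -0.0025  0.1267]] [np.float64(0.002837100207477279), np.float64(0.001443288543226604), np.float64(0.0010358618238057284), np.float64(0.0009866526270487248)] [0.5425 0.0156 0.1121]
[np.float64(0.08363229337788557), np.float64(0.04328691444164477), np.float64(0.0828138413845514), np.float64(0.04333663031223786)]
n [-0.3614 -0.0595  0.9305] [0.0832 0.0433 0.    ]
```

```bash
python3 - <<'E'
import cv2,numpy as np
a=cv2.imread("pics/ms.png");b=cv2.imread("pics/mt.png");h=max(a.shape[0],b.shape[0])
p=lambda x:np.pad(x,((0,h-x.shape[0]),(0,0),(0,0)))
o=np.hstack([p(a),p(b)]);print(o.shape);cv2.imwrite("pics/mm.png",cv2.resize(o,None,fx=.8,fy=.8))
E
```

```text
(480, 880, 3)
```

View pics/mm.png

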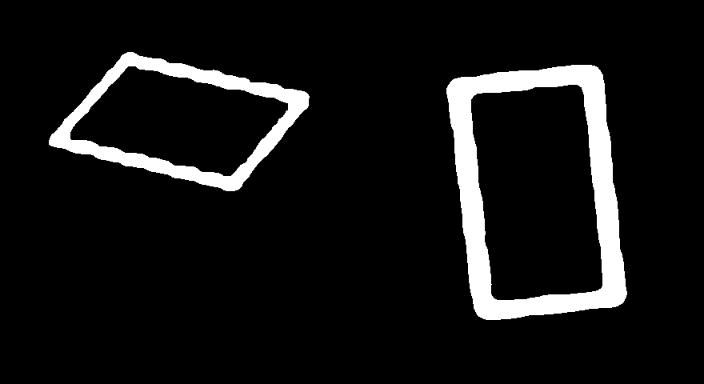

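```bash
cat >> h.py <<'E'
from scipy.spatial.transform import Rotation as Rn
W=np.array([.566,-.1602]);RC=.036;PSI=.083
def quat(R):
    q=Rn.from_matrix(R).as_quat();return [q[3],q[0],q[1],q[2]]
def down(yaw):  # tool y axis horizontal at angle yaw, z down
    y=np.array([np.cos(yaw),np.sin(yaw),0]);z=np.array([0,0,-1.]);return np.stack([np.cross(y,z),y,z],1)
E
python3 - <<'E'
from h import *
print(env.read_qpos(),Rn.from_quat(np.roll(env.read_orientation(),-1)).as_matrix())
for yaw in np.arange(0,6.2,np.pi/4):
    js=[env.ik([*(W+RC*np.array([np.cos(a),np.sin(a)])),.096],quat(down(yaw))) for a in np.arange(0,6.3,.8)]
    print(round(yaw,2),js[3],all(j is not None for j in js))
E
```

```text
[-1.3931  0.0879  1.3721  0.      1.6836 -0.1031] [[ 0.9608  0.2771 -0.0003]
 [ 0.2771 -0.9608  0.0019]
 [ 0.0002 -0.002  -1.    ]]
0.0 [-0.3487  0.1613  1.5468 -0.      1.4335 -0.3487] True
0.79 [-0.3487  0.1613  1.5468 -0.      1.4335 -1.1341] True
1.57 [-0.3487  0.1613  1.5468 -0.      1.4335 -1.9195] True
2.36 None False
3.14 None False
3.93 [-0.3487  0.1613  1.5468 -0.      1.4335  2.0075] True
4.71 [-0.3487  0.1613  1.5468 -0.      1.4335  1.2221] True
5.5 [-0.3487  0.1613  1.5468 -0.      1.4335  0.4367] True
```

Candidates for the carrier: blue at top (199,309) / scene (347,166); the purple look-alike at (158,318) / (361,147); orange at (186,238) / (406,189). The crops confirm the blue post on the white plate, so I choose that one. The outline is at top (288,265) / scene (323,213), with a slope of about 0.38 rad and about 17 mm left to the stop. The crank is at top (356,269). I'm gripping the crank now.

```bash
python3 - <<'E'
from h import *
c=[.5318,-.1497]
env.goto([*c,.17],quat(down(0)))
print(env.read_time())
env.set_gripper(.55,25)
env.move_straight([*c,.097],max_speed=.12)
print(env.read_time(),env.read_ee_pos(),env.read_wrist_force())
env.set_gripper(0,25)
print(env.read_time(),env.read_ee_pos(),env.read_wrist_force(),env.read_finger_gap()*94)
for n in("scene","top"):cv2.imwrite(f"pics/{n}1.png",env.snapshot(n)[:,:,::-1])
a=cv2.imread("pics/scene1.png")[200:320,220:380];cv2.imwrite("pics/c5.png",cv2.resize(a,None,fx=4,fy=4))
E
```

```text
2.05
3.6167 [ 0.5323 -0.1499  0.0977] [ 0.2016 -0.358   0.9745]
4.2667 [ 0.5315 -0.1498  0.0972] [-1.3383 -0.1193  1.3975] 15.233084957042013
```

View pics/c5.png

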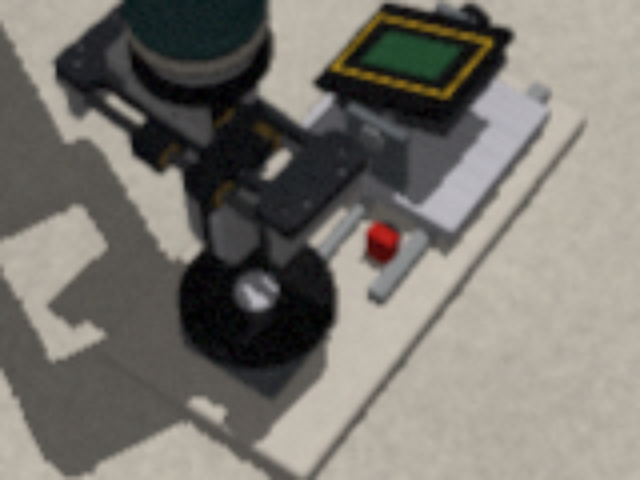

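The crank is between the fingers (gap of about 15 mm). I'm winding a first 75° while watching the forces.

```bash
python3 - <<'E'
from h import *
p=env.read_ee_pos()[:2];a=np.arctan2(*(p-W)[::-1]);print(a,np.linalg.norm(p-W))
for k in range(5):
    a-=np.radians(15);u=np.array([np.cos(a),np.sin(a)])
    t0=env.read_time();env.move_straight([*(W+RC*u),.097],max_speed=.06)
    f=env.read_wrist_force()[:2];print(round(a,3),env.read_time()-t0,"Fr",f@u,"Ft(cw+)",f@[u[1],-u[0]],env.read_ee_pos()[:2]-W-RC*u)
E
```

```text
2.8461168181661414 0.036023331752799384
2.584 0.3083 Fr 2.2269028180234094 Ft(cw+) -2.7454086100449824 [-0.0001 -0.0001]
2.323 0.3083 Fr 1.5932144010580702 Ft(cw+) -0.6304821017785132 [0.0003 0.0003]
2.061 0.3083999999999998 Fr 0.47037604130498323 Ft(cw+) -0.93301846373994 [0.0005 0.0002]
1.799 0.3083 Fr -0.2705979956141392 Ft(cw+) -0.5557932404189714 [0.0006 0.0001]
1.537 0.3083 Fr -0.702355420857179 Ft(cw+) -0.8395889620141499 [ 0.0005 -0.0001]
```

```bash
python3 - <<'E'
from h import *
a0=2.846;a=1.537;F=[]
def step(d):
    global a
    a-=np.radians(d);u=np.array([np.cos(a),np.sin(a)])
    env.move_straight([*(W+RC*u),.097],max_speed=.06)
    f=env.read_wrist_force()[:2];e=env.read_ee_pos()[:2]-W-RC*u
    return f@u,f@[u[1],-u[0]],e@[u[1],-u[0]]
while np.degrees(a0-a)<312:
    r=step(15);print(round(np.degrees(a0-a)),"%.2f %.2f %.4f"%r)
    if r[1]<-7:break
else:
    while np.degrees(a0-a)<450:
        r=step(4);print(round(np.degrees(a0-a)),"%.2f %.2f %.4f"%r)
        if r[1]<-9 or r[2]<-.004:break
print(env.read_time())
E
```

```text
90 -1.43 -1.89 0.0004
105 -1.52 -1.29 0.0003
120 -2.49 -0.53 0.0002
135 -2.94 -1.60 -0.0000
150 -3.04 -0.46 -0.0003
165 -2.49 -1.76 -0.0006
180 -1.98 -1.26 -0.0010
195 -1.92 -3.18 -0.0009
210 -2.91 -1.27 -0.0002
225 -1.91 -1.01 0.0001
240 -1.74 -1.18 0.0001
255 -1.98 -1.12 0.0000
270 -2.79 -1.13 -0.0000
285 -2.16 -1.77 -0.0001
300 -2.49 -1.70 -0.0001
315 -1.52 -2.30 -0.0000
319 -1.56 -2.86 -0.0004
323 -1.41 -3.28 -0.0001
327 -1.99 -3.10 0.0001
331 -2.80 -2.90 0.0002
335 -0.51 -3.04 0.0002
339 -1.33 -2.72 0.0001
343 -1.87 -2.14 0.0001
347 -2.21 -2.84 0.0000
351 -2.83 -3.67 -0.0001
355 -3.02 -2.72 -0.0002
359 -3.57 -2.54 -0.0003
363 -2.84 -1.93 -0.0004
367 -3.14 -2.72 -0.0005
371 -3.70 -2.41 -0.0006
375 -3.18 -3.41 -0.0007
379 -3.80 -1.99 -0.0008
383 -3.37 -2.47 -0.0009
387 -3.24 -4.41 -0.0023
391 -3.53 -11.18 -0.0047
15.5917
```

The tangential force jumped to -11 N at 391°, which means the carriage is at the stop. I'm releasing the crank and checking.

```bash
python3 - <<'E'
from h import *
env.set_gripper(.5,25);p=env.read_ee_pos()
env.move_straight([p[0],p[1],.20],max_speed=.25)
env.goto([.42,.20,.20],quat(down(0)))
t,s=[env.snapshot(n)[:,:,::-1].copy() for n in("top","scene")]
cv2.imwrite("pics/top2.png",t);cv2.imwrite("pics/scene2.png",s)
print(env.read_time())
cv2.imwrite("pics/c6.png",np.hstack([cv2.resize(t[210:310,240:400],(480,300),interpolation=cv2.INTER_CUBIC),cv2.resize(s[190:320,240:375],(312,300),interpolation=cv2.INTER_CUBIC)]))
E
```

```text
18.2583
```

View pics/c6.png

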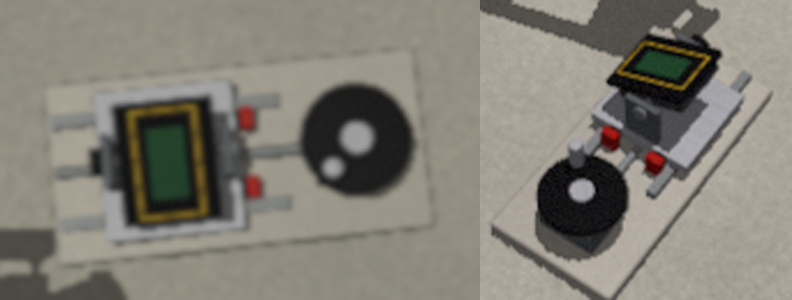

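View pics/top2.png

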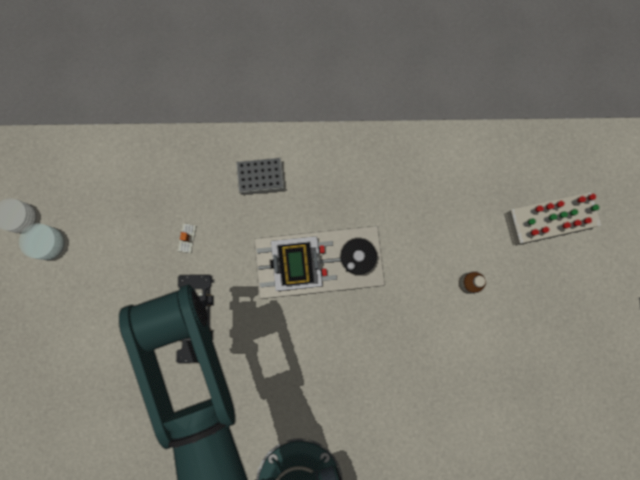

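The carriage now sits against the red stops (top (322,250), (324,272)). Next I refit the face and measure the blue carrier from the unobstructed first pictures.

```bash
python3 - <<'E'
from h import *
t=cv2.imread("pics/top2.png");s=cv2.imread("pics/scene2.png")
a=yquad(s,285,195,350,245,dbg="pics/ms.png");b=yquad(t,268,235,322,295,dbg="pics/mt.png")
for k in range(min(len(a),len(b))):
    e,X,r=facefit(a[k],b[k]);c=X.mean(0)
    u,w,v=np.linalg.svd(X-c);n=v[2]*np.sign(v[2][2]);x=v[0]*np.sign(v[0][0])
    print("c",c,"n",n,"x",x,"tilt",np.arctan2(x[2],np.hypot(*x[:2])),np.arccos(n[2]),"yaw",np.arctan2(x[1],x[0]),np.round(r,4))
t=cv2.imread("pics/top0.png");s=cv2.imread("pics/scene0.png")
U=8
def crop(im,x0,y0,x1,y1):return cv2.resize(im[y0:y1,x0:x1],None,fx=U,fy=U,interpolation=cv2.INTER_CUBIC).astype(float)
for n,im,bx in(("top",t,(180,285,220,335)),("scene",s,(328,150,364,190))):
    c=crop(im,*bx);bl=c[...,0]-c[...,2];m=bl>.5*np.percentile(bl,99)
    g=c.min(2);gw=cv2.morphologyEx(((g>np.median(g)+14)*255).astype(np.uint8),cv2.MORPH_CLOSE,np.ones((13,13)))
    mm=((m|(gw>0))*255).astype(np.uint8);mm=cv2.morphologyEx(mm,cv2.MORPH_CLOSE,np.ones((15,15)));mm=cv2.morphologyEx(mm,cv2.MORPH_OPEN,np.ones((11,11)))
    cs,_=cv2.findContours(mm,cv2.RETR_EXTERNAL,cv2.CHAIN_APPROX_NONE);cn=max(cs,key=cv2.contourArea)
    vis=c.clip(0,255).astype(np.uint8);cv2.drawContours(vis,[cn],-1,(0,0,255),1)
    cb,_=cv2.findContours((m*255).astype(np.uint8),cv2.RETR_EXTERNAL,cv2.CHAIN_APPROX_NONE);cb=max(cb,key=cv2.contourArea);cv2.drawContours(vis,[cb],-1,(0,255,0),1)
    cv2.imwrite(f"pics/b_{n}.png",vis)
    off=np.array(bx[:2])+.5/U-.5
    M=cv2.moments(cb);bc=np.array([M['m10'],M['m01']])/M['m00']/U+off
    print(n,"blue blob",bc,"bottom/top rows",[cb[cb[:,0,1].argmin(),0]/U+off,cb[cb[:,0,1].argmax(),0]/U+off])
    print(" blob onz .026",onz(n,bc,.026)," .046",onz(n,bc,.046))
    q=quad(cn)/U+off;P=np.array([onz(n,p,.006) for p in q])
    print(q.tolist());print(P,P.mean(0),[np.linalg.norm(P[i]-P[i-1]) for i in range(4)],[np.degrees(np.arctan2(*(P[i]-P[i-1])[1::-1])) for i in range(4)])
E
python3 -c "
import cv2,numpy as np
a=cv2.imread('pics/b_top.png');b=cv2.imread('pics/b_scene.png');b=cv2.resize(b,(288,400));a=cv2.resize(a,(320,400));cv2.imwrite('pics/bb.png',np.hstack([a,b]))"
```

```text
c [ 0.5441 -0.0013  0.1122] n [-0.3737 -0.0113  0.9275] x [0.9245 0.0762 0.3734] tilt 0.3826903516982934 0.3831607914092024 yaw 0.08225188510175559 [0.0011 0.0021 0.0018 0.0012]
c [ 0.5441 -0.0014  0.1123] n [-0.3615 -0.0536  0.9308] x [0.9266 0.0899 0.365 ] tilt 0.37367314472505725 0.3741077269634396 yaw 0.09675231061950536 [0.0027 0.0011 0.0008 0.0014]
top blue blob [196.274  308.2968] bottom/top rows [array([195.3125, 304.3125]), array([195.6875, 312.3125])]
 blob onz .026 [0.4424 0.2583 0.026 ]  .046 [0.4423 0.2539 0.046 ]
[[248.8605499267578, 221.8206329345703], [153.70515060424805, 390.38905334472656], [196.75752067565918, 323.3231620788574], [186.24477815628052, 318.3601264953613]]
[[0.6691 0.1255 0.006 ]
 [0.2367 0.3683 0.006 ]
 [0.4037 0.2609 0.006 ]
 [0.417  0.2884 0.006 ]] [0.4316 0.2608 0.006 ] [np.float64(0.3001340309107829), np.float64(0.4958603017293867), np.float64(0.19850344592462868), np.float64(0.03049730339884506)] [np.float64(-32.863107685327485), np.float64(150.68467706358848), np.float64(-32.74314787535917), np.float64(64.1564867584535)]
scene blue blob [346.4034 163.8341] bottom/top rows [array([345.6875, 158.3125]), array([345.3125, 171.3125])]
 blob onz .026 [0.4368 0.2612 0.026 ]  .046 [0.4478 0.2449 0.046 ]
[[347.55171394348145, 158.4375], [349.959415435791, 163.13915061950684], [343.706787109375, 172.70664024353027], [344.014986038208, 158.4375]]
[[0.4146 0.2981 0.006 ]
 [0.4324 0.2869 0.006 ]
 [0.442  0.243  0.006 ]
 [0.4062 0.2911 0.006 ]] [0.4238 0.2798 0.006 ] [np.float64(0.010919354985338968), np.float64(0.0210661506668537), np.float64(0.04493903127695463), np.float64(0.05997936881793458)] [np.float64(39.94709027101274), np.float64(-32.28185102360334), np.float64(-77.67529113367839), np.float64(126.61462368441501)]
```

View pics/bb.png

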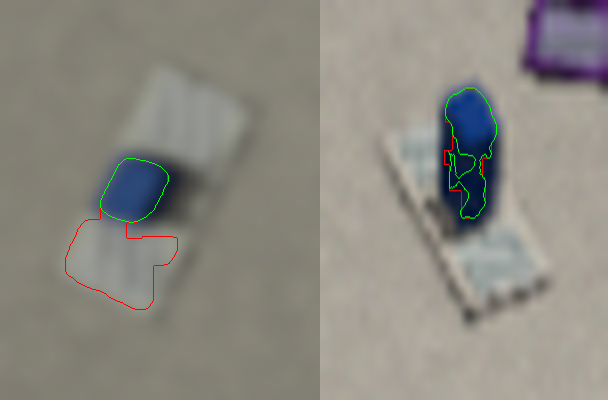

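```bash
python3 - <<'E'
from h import *
# viewed crop is at scale 8, pixel centre offset
pt=lambda x,y:np.array([180+(x+.5)/8-.5,285+(y+.5)/8-.5])
ps=lambda x,y:np.array([328+(x-320+.5)*36/288-.5,150+(y+.5)*40/400/1-.5])
Q=np.array([onz("top",pt(*p),.006) for p in((66,262),(150,309),(247,105),(161,63))])
print(Q,"c",Q.mean(0));
L=(Q[2]+Q[3]-Q[0]-Q[1])/2;print("len",np.linalg.norm(L),"w",np.linalg.norm(Q[1]-Q[0]),np.linalg.norm(Q[3]-Q[2]),"yaw",np.arctan2(L[1],L[0]))
S=np.array([onz("scene",ps(*p),.006) for p in((384,136),(468,315),(548,278))]);print(S)
print("scene c",(S[0]+S[2])/2,"len",np.linalg.norm(S[1]-S[0]),"yaw",np.arctan2(*(S[0]-S[1])[1::-1]),"w",np.linalg.norm(S[2]-S[1]))
print("post top top-view",onz("top",pt(134,190),.046),"scene",onz("scene",ps(471,112),.046),tri(ps(471,112),pt(134,190)))
E
```

```text
[[0.4196 0.2844 0.006 ]
 [0.404  0.2569 0.006 ]
 [0.4693 0.2261 0.006 ]
 [0.4835 0.2543 0.006 ]] c [0.4441 0.2554 0.006 ]
len 0.07142658092717882 w 0.03159327307838549 0.03161175572653934 yaw -0.44005537168326575
[[0.3986 0.2586 0.006 ]
 [0.4679 0.2207 0.006 ]
 [0.4818 0.2517 0.006 ]]
scene c [0.4402 0.2551 0.006 ] len 0.0789283493374487 yaw 2.64168634795286 w 0.03396371851628736
post top top-view [0.4422 0.2538 0.046 ] scene [0.4402 0.255  0.046 ] (array([0.442 , 0.253 , 0.0488]), np.float64(0.0006445743527086926))
```

```bash
cat >> h.py <<'E'
FC=np.array([.5441,-.0013,.1122]);TILT=.379;YAW=.084
def faceR():
    return Rn.from_euler('z',YAW).as_matrix()@Rn.from_euler('y',-TILT).as_matrix()
def toolface():
    R=faceR();x=-0+R[:,0];z=-R[:,2];y=np.cross(z,x);return np.stack([x,y,z],1)
E
python3 - <<'E'
from h import *
R=toolface();print(R,faceR()[:,2])
for s in(1,-1):
    Rs=R@np.diag([s,s,1]);print(env.ik(FC+faceR()[:,2]*.028,quat(Rs)),env.ik(FC+faceR()[:,2]*.09,quat(Rs)))
b=[.442,.2545];yaw=-.465+np.pi/2
env.goto([*b,.12],quat(down(yaw)))
env.move_straight([*b,.029],max_speed=.12)
print(env.read_time(),env.read_ee_pos(),env.read_wrist_force(),env.read_qpos())
s=env.snapshot("scene")[:,:,::-1];cv2.imwrite("pics/scene3.png",s);cv2.imwrite("pics/c7.png",cv2.resize(s[90:230,280:440],None,fx=4,fy=4))
E
```

```text
[[ 0.9258  0.0839  0.3687]
 [ 0.0779 -0.9965  0.031 ]
 [ 0.37    0.     -0.929 ]] [-0.3687 -0.031   0.929 ]
[-0.1682 -0.1793  1.846   0.1033  1.109   1.2897] [-0.1831 -0.267   1.8001  0.1033  1.2434  1.2886]
[-0.1682 -0.1793  1.846   0.1033  1.109  -1.8519] [-0.1831 -0.267   1.8001  0.1033  1.2434 -1.853 ]
20.125 [0.4427 0.2548 0.0299] [ 0.1837 -0.3609 -0.1518] [ 0.4112  0.1238  1.7309 -0.      1.2852 -0.6945]
```

View pics/c7.png

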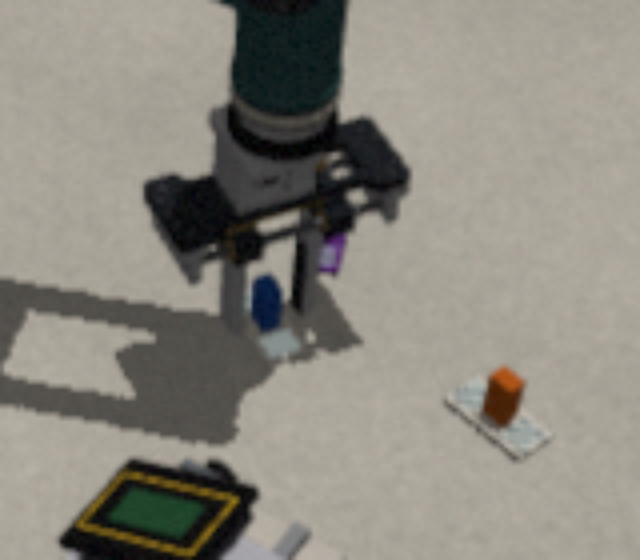

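The fingers straddle the blue post (crop (265,305)), with purple and orange clear. I'm gripping, lifting, and hovering tilted above the face.

```bash
python3 - <<'E'
from h import *
env.set_gripper(0,40)
print(env.read_time(),env.read_finger_gap()*94,env.read_ee_pos(),env.read_wrist_force())
p=env.read_ee_pos()
env.move_straight([p[0],p[1],.20],max_speed=.2)
env.wait(.3);print(env.read_finger_gap()*94,env.read_wrist_force())
R=toolface()@np.diag([-1,-1,1]);n=faceR()[:,2]
env.goto(FC+n*.09,quat(R))
print(env.read_time(),env.read_ee_pos()-FC-n*.09,env.read_wrist_force(),env.read_finger_gap()*94)
for nm in("scene","top"):
    im=env.snapshot(nm)[:,:,::-1];cv2.imwrite(f"pics/{nm}4.png",im)
    x,y=proj(nm,FC+n*.06).astype(int);cv2.imwrite(f"pics/c8{nm}.png",cv2.resize(im[y-50:y+50,x-55:x+55],None,fx=6,fy=6,interpolation=cv2.INTER_CUBIC));print(nm,x,y)
E
```

```text
20.7583 15.99240073690643 [0.4421 0.2546 0.0292] [-0.2614 -0.4903  0.3534]
15.757396481972716 [ 0.2632  1.4291 -1.601 ]
23.1417 [0.     0.0004 0.0001] [-0.0181  0.6272 -1.0913] 16.00366087998775
scene 311 199
top 295 271
```

View pics/c8scene.png

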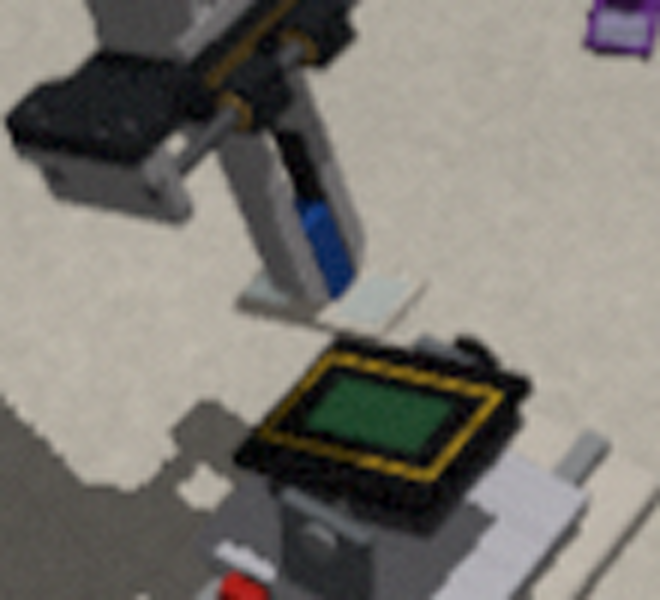

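View pics/c8top.png

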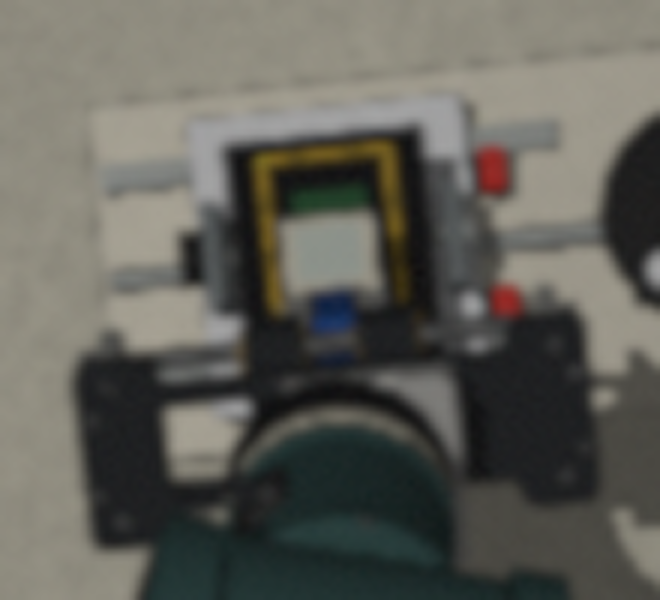

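```bash
cat > ov.py <<'E'
from h import *
def ov(nm,im,ctr,out,dx=0,dz=.0292,half=(50,55),U=6):
    p=np.array(env.read_ee_pos());R=Rn.from_quat(np.roll(env.read_orientation(),-1)).as_matrix()
    f=p+R[:,2]*dz+R[:,0]*dx
    x,y=proj(nm,ctr).astype(int);h,w=half
    v=cv2.resize(im[y-h:y+h,x-w:x+w],None,fx=U,fy=U,interpolation=cv2.INTER_CUBIC)
    for zz,c in((.006,(0,0,255)),(0,(255,0,255))):
        P=[proj(nm,f+R@np.array([a*.038,b*.018,-zz])) for a,b in((-1,-1),(1,-1),(1,1),(-1,1))]
        P=(np.array(P)-[x-w,y-h]+.5)*U-.5;cv2.polylines(v,[P.round().astype(np.int32)],True,c,1)
    cv2.imwrite(out,v)
E
python3 - <<'E'
from ov import *
n=faceR()[:,2]
for nm in("scene","top"):
    ov(nm,cv2.imread(f"pics/{nm}4.png"),FC+n*.06,f"pics/o{nm}.png",half=(35,45),U=8)
E
python3 -c "
import cv2,numpy as np
a=[cv2.imread(f'pics/o{n}.png') for n in('scene','top')]
cv2.imwrite('pics/oo.png',cv2.resize(np.vstack(a),None,fx=.53*1,fy=.53))"
```

```text
(no output)
```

View pics/oscene.png

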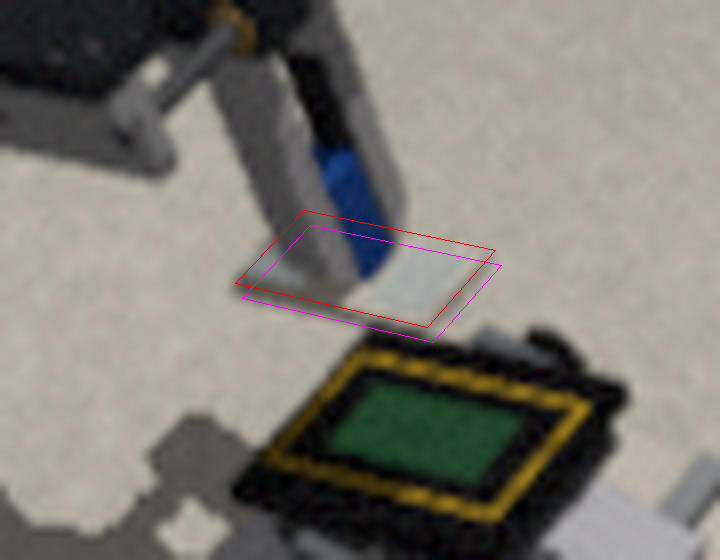

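View pics/otop.png

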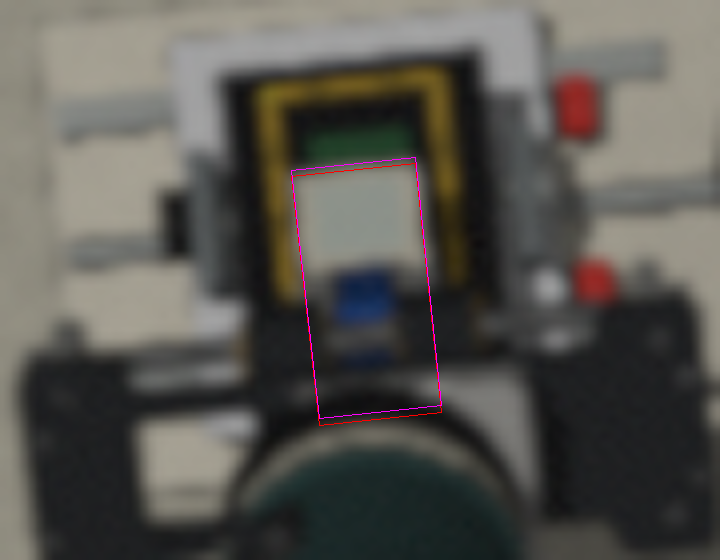

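The projected plate outline matches the picture to about 1–2 mm in both views. I'm descending along the face normal under force watch.

```bash
python3 - <<'E'
from h import *
n=faceR()[:,2];R3=Rn.from_quat(np.roll(env.read_orientation(),-1)).as_matrix();F=faceR()
env.move_straight(FC+n*.037,max_speed=.08);env.wait(.2)
b=env.read_wrist_force();tb=env.read_ft_torque();print("base",b)
for h in(.034,.032,.031,.030,.029,.028,.027,.026,.025,.024,.023):
    env.move_straight(FC+n*h,max_speed=.02);env.wait(.15)
    f=F.T@(env.read_wrist_force()-b);d=F.T@(np.array(env.read_ee_pos())-FC)
    print(h,"f",f,"d",d,"tq",F.T@(env.read_ft_torque()-tb))
    if f[2]>5:break
print(env.read_time(),env.read_finger_gap()*94)
for nm in("scene","top"):cv2.imwrite(f"pics/{nm}5.png",env.snapshot(nm)[:,:,::-1])
from ov import ov
ov("scene",cv2.imread("pics/scene5.png"),FC+n*.02,"pics/o5s.png",half=(35,45),U=8)
ov("top",cv2.imread("pics/top5.png"),FC+n*.02,"pics/o5t.png",half=(35,45),U=8)
E
```

```text
base [-0.321   0.2764 -0.501 ]
0.034 f [ 0.2502 -0.6432  0.1717] d [-0.    -0.     0.034] tq [ 0.0263 -0.0223 -0.0187]
0.032 f [ 0.7916 -0.783  -0.2616] d [0.    0.    0.032] tq [ 0.0208 -0.0363  0.0348]
0.031 f [-0.2299  0.175  -0.0612] d [ 0.    -0.     0.031] tq [ 0.0258 -0.0445  0.0656]
0.03 f [-0.3502 -0.3037 -0.7588] d [-0.   -0.    0.03] tq [-0.0152 -0.0641 -0.0059]
0.029 f [ 0.0752 -0.6987 -0.0157] d [-0.    -0.     0.029] tq [ 0.0009 -0.025   0.0406]
0.028 f [ 0.1298 -1.7384 -0.0215] d [ 0.    -0.     0.028] tq [-0.0123 -0.0347  0.0466]
0.027 f [-0.0259 -0.4841  0.481 ] d [ 0.0002 -0.      0.0272] tq [ 0.0081 -0.081   0.0718]
0.026 f [ 0.0276 -0.636   2.2927] d [ 0.0003 -0.      0.0262] tq [ 0.033  -0.0926  0.0183]
0.025 f [ 0.4693 -0.5235  4.2924] d [ 0.0002 -0.      0.0252] tq [ 0.0479 -0.0411  0.057 ]
0.024 f [-0.917   0.1919  4.4015] d [ 0.0003 -0.      0.0242] tq [ 0.0547 -0.1583  0.0348]
0.023 f [-0.2924 -0.7184  7.0341] d [ 0.0003 -0.      0.0233] tq [ 0.0669 -0.0772  0.0139]
28.7 15.798147037326034
```

View pics/o5s.png

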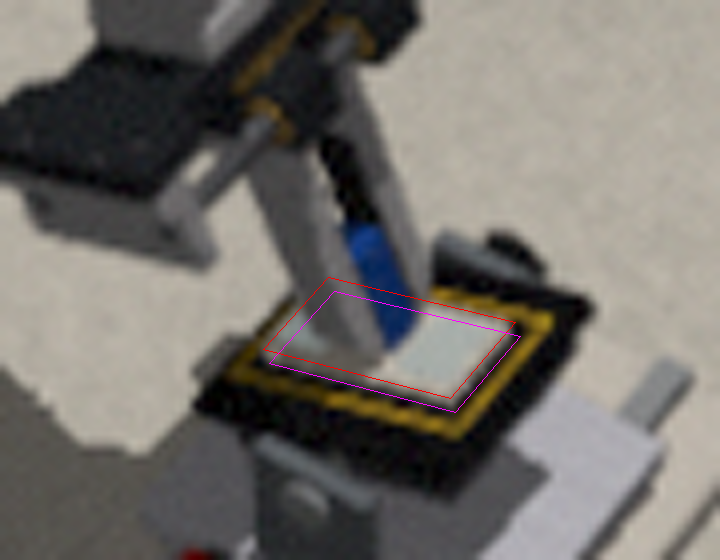

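View pics/o5t.png

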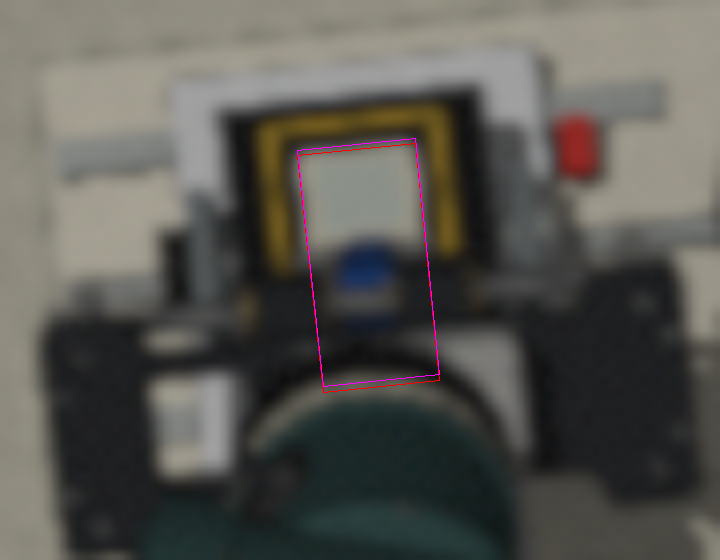

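The plate lies inside the outline: gaps are about 5.6 mm at the far end and 3.6 and 5.2 mm at the sides. Contact came at about 27.5 mm, so the push is now about 4 mm at 6–7 N. I'll do one last steadiness check and hand in.

```bash
python3 - <<'E'
from h import *
F=faceR();b=np.array([-.321,.2764,-.501])
fs=[]
for i in range(8):
    env.wait(.1);fs.append(F.T@(env.read_wrist_force()-b))
print(np.mean(fs,0),np.std(fs,0),abs(np.array(env.read_dq())).max(),env.read_finger_gap()*94,F.T@(np.array(env.read_ee_pos())-FC),env.read_time())
t=env.snapshot("top")[:,:,::-1];cv2.imwrite("pics/top6.png",t)
env.hand_in()
E
```

```text
[-0.5491  0.0242  6.7998] [0.5673 0.3429 0.5887] 0.002356323604491205 15.97950231448421 [ 0.0003 -0.      0.0233] 29.6
the job is handed in; nothing more can be done
```

The job is handed in at 29.6 s. The carriage is at the red stop, and the arm still holds the blue carrier pressed onto the sloped face.

- **Winding:** I led the crank about 391° clockwise. The tangential force jumped to 11 N, and the pictures then showed the carriage against both red stops.
- **Pick-up:** I gripped the blue carrier at 40 N and lifted it to 0.20 m. The gap held at about 16 mm, the width of its post. The purple and orange carriers, the bottle and the tip box were not approached.
- **Pressing:** I tilted it to the measured slope of 0.379 rad, with a heading of 0.084 rad, and pressed along the face normal. Contact came at about 27.5 mm, so the face is in by about 4 mm. The last reading was 6.8 ± 0.6 N along the normal, with the arm still.
- **Centring:** The grip point is within 0.3 mm of the measured face centre. In the top view the gaps to the outline are about 5.6 mm at the far end and 3.6 and 5.2 mm at the sides, so it sits about 1 mm off sideways.

**Disagreements:**
- Two fits of the outline gave slopes of 0.383 and 0.374 rad and headings of 0.082 and 0.097 rad.
- Contact came about 1.5–2 mm deeper than the images predicted, within the calibration error.
- In the hover view, one end of the plate looked up to 4 mm short of the prediction. I put this down to blur, and it did not show once the plate was pressed.
- How flush it sits was judged only from the small moments and the picture overlay, not measured directly.

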